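# Fill the mill jar with grinding balls through the swing funnel

## Task

Swing the funnel round by its upright black pin until it stands over the jar, fully home against its stop. Then take the loaded scoop off the balance by its leaning handle and tip all six balls through the funnel into the jar, without touching the balls with the fingers. Leave the funnel over the upright jar, set the empty scoop back upright on the middle of the balance pan, let go, and leave the test-tube rack, the bottle and the flat dish undisturbed.

Things in the scene. Friction and masses are not known exactly. Their poses are not given: they have to be found in the camera images.
- stand: fixed filling stand: grey base plate 200 x 130 x 10 mm with a steel rod; origin on the table level, straight under the jar's place; its +x axis points from the jar to the rod, 95 mm away, z up. The base plate spans x from -65 to +135 mm, y +-65 mm.
- rod_top (a point): top of the stand's rod (12 mm diameter, 135 mm above the table), on the vertical axis about which the funnel arm swings
- funnel_arm (a joint): angle of the funnel arm about the rod, rad: 0 = against its stop with the funnel straight over the jar; growing = swung away, clockwise seen from above (towards the stand's +y); at most 1.2. It stays where it is left, with light friction.
- funnel_mouth (a point): centre of the steel funnel's round top rim: rim 104 mm outside and 98 mm inside diameter, 152 mm above the table; the cone is 43 mm deep and ends in a stem of 36 mm bore, 18 mm long, whose foot is 91 mm above the table (6 mm over the jar). It is 95 mm from the rod axis.
- pin_top (a point): top of the upright black pin by which the funnel arm is swung: diameter 14 mm, top 157 mm above the table, free for 57 mm down to the arm's bar (top of bar 100 mm above the table); on the arm's line, 180 mm from the rod axis and 85 mm from the funnel's axis (on the far side of the funnel from the rod)
- jar: loose white ceramic mill jar, about 0.55 kg, standing on the stand's base plate: 68 mm diameter, 75 mm high, narrow neck 52 mm outside and 42 mm bore; origin at the centre of its underside, z up
- balance: fixed white laboratory balance, body 220 x 170 x 44 mm, with a round steel pan of 128 mm diameter whose top is 55 mm above the table; origin on the table level straight under the pan's centre; x from display to the rear (away from the robot), z up. The display end reaches 125 mm to -x.
- scoop: loose aluminium scoop (160 g empty), black handle, standing on the balance pan; origin at the centre of its underside, x towards the open pouring lip (at the start to the left), z up. Trough 50 mm wide (44 mm inside), from x = -46 to +58 mm, walls 28 mm high and 3 mm thick, floor 3 mm thick; from x = +29 mm the floor ramps up 21 degrees to the lip.
- scoop_grip (a point): point on the handle's centre line where it is best held, at (-82, 0, 63) mm of the scoop. The handle is a bar 22 mm wide (along the scoop's y) and 12 mm thick, 95 mm long, that rises from the trough's rear wall leaning 35 degrees back from vertical, away from the lip: its direction is (-0.574, 0, 0.819) in the scoop's axes; it goes on 33 mm above this point and 62 mm below it.
- scoop_lip (a point): middle of the scoop's pouring lip, at (58, 0, 14) mm of the scoop
- ball0: white ceramic grinding ball 1 of 6, 16 mm diameter, 13 g, at the start in the scoop; origin at its centre
- ball1: white ceramic grinding ball 2 of 6, 16 mm diameter, 13 g, at the start in the scoop; origin at its centre
- ball2: white ceramic grinding ball 3 of 6, 16 mm diameter, 13 g, at the start in the scoop; origin at its centre
- ball3: white ceramic grinding ball 4 of 6, 16 mm diameter, 13 g, at the start in the scoop; origin at its centre
- ball4: white ceramic grinding ball 5 of 6, 16 mm diameter, 13 g, at the start in the scoop; origin at its centre
- ball5: white ceramic grinding ball 6 of 6, 16 mm diameter, 13 g, at the start in the scoop; origin at its centre
- rack: bystander: white test-tube rack, 55 x 196 x 99 mm; origin at the centre of its underside
- bottle: bystander: amber bottle, 56 mm diameter, 95 mm high; origin at the centre of its underside
- dish: bystander: flat clear dish, 90 mm diameter, 14 mm high; origin at the centre of its underside
There are look-alikes about, which are no part of the job. Leave any blue, purple or red look-alike of the scoop alone.

How it is judged:
On the way, in this order (a step that is already met when the one before it is completed fails the run):
1. the funnel is swung home over the jar (arm within 0.06 rad of its stop) (value of joint funnel_arm below 0.06 rad), for 0.2 s.
2. all six balls are inside the jar (z of ball0 in the frame of jar between 0.004 and 0.068 m and horizontal distance between each of ball0, ball1, ball2, ball3, ball4, ball5 and jar below 0.032 m and z of ball1 in the frame of jar between 0.004 and 0.068 m and z of ball2 in the frame of jar between 0.004 and 0.068 m and z of ball3 in the frame of jar between 0.004 and 0.068 m and z of ball4 in the frame of jar between 0.004 and 0.068 m and z of ball5 in the frame of jar between 0.004 and 0.068 m and value of joint funnel_arm below 0.06 rad), for 0.2 s.
At the end, for the whole second after the job is handed in: All six balls are in the jar; the funnel arm is within 0.06 rad of its stop; the jar is upright (within 0.1 rad) and within 15 mm of its place on the stand; the scoop stands at rest, upright (within 0.08 rad), on the balance pan with its origin within 30 mm of the pan's centre (all of step 2 and angle between jar's own z axis and vertical below 0.1 rad and horizontal distance between jar and stand below 0.015 m and angle between scoop's own z axis and vertical below 0.08 rad and horizontal distance between scoop and balance below 0.03 m and z of scoop in the frame of balance between 0.05 and 0.06 m and linear speed of scoop below 0.02 m/s); the robot touches nothing.
It fails at once if the fingers touch a ball (contact force between the fingers and ball0 above 0.5 N or contact force between the fingers and ball1 above 0.5 N or contact force between the fingers and ball2 above 0.5 N or contact force between the fingers and ball3 above 0.5 N or contact force between the fingers and ball4 above 0.5 N or contact force between the fingers and ball5 above 0.5 N).
It fails at once if the jar is tipped more than 0.3 rad (angle between jar's own z axis and vertical above 0.3 rad).
It fails at once if a bystander (rack, bottle or dish) is moved more than 25 mm (distance of any of rack, bottle, dish from where it was at the start of the episode above 0.025 m).
It also fails if it takes over 72 s, if anything falls off the work surface, if the arm or the gripper's body presses on something with over 40 N, if the wrist force passes 120 N, or if a joint passes its speed limit or range.

## Robot

A 6-joint arm with a two-finger parallel gripper is mounted at the origin on the work surface. World frame = base frame: x ahead of the robot, y to its left, z up, the work surface at z = 0. Lengths are in m, angles in rad, forces in N, time in s.
With the tool pointing down it reaches from about 0.35 to 0.975 m from the base axis. Payload 4.9 kg.
Tool frame: the origin (TCP) lies at the very end of the fingers, on their centre line; the grasp point (between the pads) lies ctrl.hold_point_z behind it (ctrl.hold_point_z is the distance from the TCP to the grasp point, in m); z points along the fingers, y is the line along which they close (so a half turn about z gives the same grasp; the last joint's range is limited). The gripper opens to 85 mm and grips with 20 to 120 N. Pads are 22 mm wide; open, the fingers measure 114 mm over their backs; the gripper's body (76 mm by 85 mm) begins 54 mm behind the grasp point. The pads swing forward as they close: fully open they stand 13 mm farther back than shut.
Start: joints at [1.223, 0.053, 1.613, -0, 1.476, -0.119], TCP at [0.142, 0.609, 0.231] pointing down, gripper open.
Joint ranges: [-3.01, 3.01], [-1.01, 2.22], [0.06, 2.58], [-1.02, 4.17], [0.09, 2.62], [-3.14, 3.14]. Speed limits (rad/s): [2.57, 2.57, 3.14, 3.14, 3.14, 3.14].

## Interface

Orientations are given as a rotation vector (axis times angle).
In Python, from station import ctrl gives the robot as it stands. The module is installed in compiled form; this text tells all that it offers.
- The arm moves only by the tool jog_arm, never from a script. Its argument "deltas" is a list of rows, each a list of 3 entries, a list of its own where there are three numbers: the closure, from -1 (fully open) to 1 (shut), then the shift along the world's x, y, z scaled (see below), then the turn, a rotation vector about the world's x, y, z scaled (see below). A call has 1 to 12 rows; each row is the pose to reach, as a shift and turn from the pose commanded when the call began, turning the shorter way round; what a row does not reach only later rows make up. The controller multiplies each number of a shift by 0.4 m and each number of a turn by 180 degrees. A row lasts 1/12 s, in which the tool goes at most 41.7 mm and 7.16 degrees, less where a joint would pass 70% of its speed; a pose out of reach is approached as far as the arm can. A call with a number of a shift or a turn outside -1 to 1 is refused whole. A call with a gripper value outside its range is refused whole. The fingers move at their own pace and stop on an object; "squeeze" is the grip in N (left out, the last holds). Time passes only in rows, so rows that repeat a pose let the fingers close. It gives the time, the measured TCP pose, the force, the opening and the grip force at its end, in the units of the state.
- ctrl.get_obs(): the state, without advancing time (a new reading comes with each control period).
- ctrl.get_image(name): name is "scene" or "top" or "wrist"; returns the picture (420x560x3 uint8, red, green, blue); there is no depth.
- ctrl.get_calibration(name): a dict with "K" (3x3 intrinsics, pixels), "extrinsics" (4x4, takes a point from world to camera coordinates). Camera axes: x right, y down, z forward; pixel columns grow to the right and rows downward; lengths in m; the calibration is good to about 2 mm. A picture is of the moment at which its call begins: read the wrist's pose just before it. get_calibration takes no time and is no camera call; for the wrist camera it gives the pose at the moment of the call.
- ctrl.finish_job(): hands the job in; it is judged then, once.
The state is a dict: "t": time; "q": joint angles; "dq": joint speeds; "effort": joint torques, N m; "tool_pos": TCP position; "tool_rot": TCP orientation; "contact_force": force on the tool from outside, world axes, zero at the start; "wrist_torque": the same for the moment, N m; "opening": finger opening in m; "grip_force": force on a finger pad.
Only numpy, scipy, OpenCV 4.12 (cv2) and the standard library are available. Lean on these libraries where they do the work, as an engineer would, in place of code of your own. Each camera call takes 0.05 s, during which the arm holds its last target. There are 200 camera calls.

## Working session

There is one attempt and no reset: what is moved stays moved. The work goes in short steps, Python scripts to look and compute and a tool call to move; the robot and the scene stay as the last step left them, time stands still between calls to the robot, and variables do not carry over. Pictures are saved under pics/ and viewed, at most 10 in all, crops included, and the job is handed in when it is done.

Besides the shell and the picture viewer there is one more tool, called as a command line: name --argument value ..., lists and objects as JSON in quotes. jog_arm: Moves the arm, as the interface text tells. Its arguments: {"type":"object","properties":{"deltas":{"type":"array","items":{"type":"array"}},"squeeze":{"type":"number"}},"required":["deltas"]}

```bash
mkdir -p pics
python3 - <<'E'
from station import ctrl
import cv2,numpy as np
print(ctrl.get_obs(),ctrl.hold_point_z)
for n in("scene","top"):
    c=ctrl.get_calibration(n);print(n,c["K"].tolist(),np.round(c["extrinsics"],4).tolist())
    cv2.imwrite(f"pics/{n}0.png",cv2.resize(ctrl.get_image(n)[:,:,::-1],(800,600),interpolation=cv2.INTER_CUBIC))
E
```

```text
{'t': 0.0, 'q': array([ 1.22300763e+00,  5.33697693e-02,  1.61428324e+00, -3.59137547e-05,
        1.47598877e+00, -1.19013295e-01]), 'dq': array([-7.60223815e-04, -7.25750845e-04,  1.47672196e-03,  4.89771415e-04,
        2.58838510e-04, -5.96551167e-05]), 'effort': array([-9.09307764e-04, -3.93668675e+01, -3.70179713e+01, -8.69686505e-05,
        6.86953063e-03,  3.91529966e-06]), 'tool_pos': array([0.14154648, 0.60812765, 0.23006144]), 'tool_rot': array([-0.35852074, -3.12062466,  0.00314403]), 'contact_force': array([-0.47455173,  0.04769497, -0.03779277]), 'wrist_torque': array([ 0.00594466, -0.09639823,  0.03347633]), 'grip_force': 0.0, 'opening': 0.08554953645307678} 0.0187
scene [[484.52518959506045, 0.0, 290.301512484369], [0.0, 484.52518959506045, 202.9084898963985], [0.0, 0.0, 1.0]] [[-0.1913, 0.9815, -0.0105, 0.0913], [0.8279, 0.1556, -0.5389, -0.394], [-0.5273, -0.1118, -0.8423, 1.4827], [0.0, 0.0, 0.0, 1.0]]
top [[380.9675901934702, 0.0, 282.8564827086121], [0.0, 380.9675901934702, 212.63023111842625], [0.0, 0.0, 1.0]] [[0.0068, -0.9999, -0.0147, 0.0375], [-0.9906, -0.0048, -0.1369, 0.5546], [0.1368, 0.0155, -0.9905, 0.9525], [0.0, 0.0, 0.0, 1.0]]
```

View pics/scene0.png

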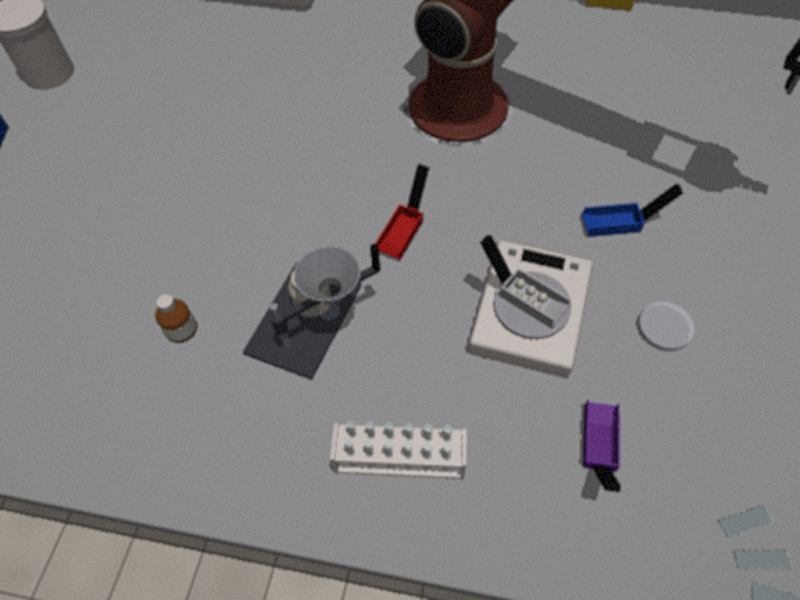

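View pics/top0.png

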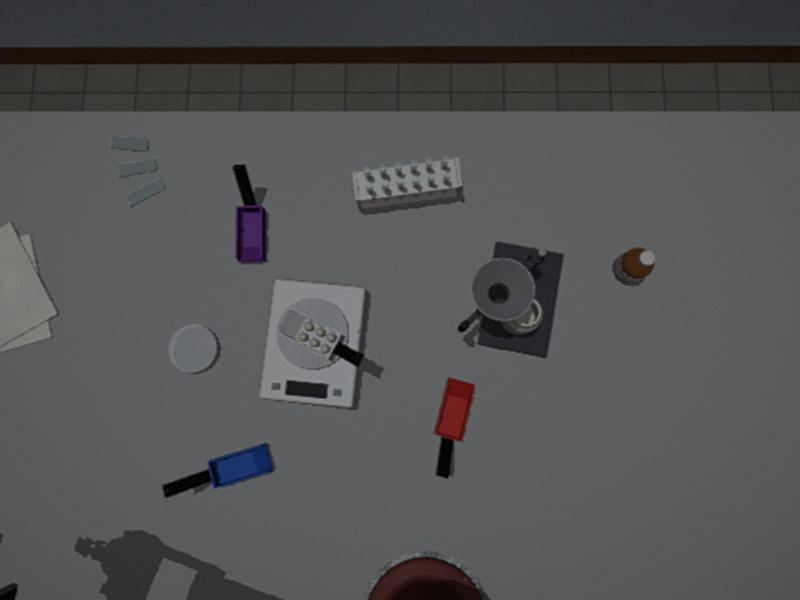

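The two views show the scene. The stand is at about (520,300) in the 800-wide top view, the balance and scoop at (315,335). Next I'll enlarge both areas with brightening.

Run:
```python
from station import ctrl
import cv2,numpy as np
def tile(im,u0,v0,w,h,s):
    t=im[v0:v0+h,u0:u0+w,::-1]
    t=(255*(t/255.)**.55).astype(np.uint8)
    t=cv2.resize(t,None,fx=s,fy=s,interpolation=cv2.INTER_CUBIC)
    for k in range(0,w,10): cv2.putText(t,str(u0+k),(k*s,8),0,.28,(0,255,255),1);cv2.line(t,(k*s,10),(k*s,14),(0,255,255),1)
    for k in range(10,h,10): cv2.putText(t,str(v0+k),(0,k*s+3),0,.28,(0,255,255),1);cv2.line(t,(18,k*s),(22,k*s),(0,255,255),1)
    return t
T=ctrl.get_image("top");S=ctrl.get_image("scene")
# K refers to 560x420 px
cv2.imwrite("pics/c_top.png",np.hstack([tile(T,310,160,90,100,4.4.__int__() if 0 else 4),tile(T,175,190,105,100,4)]))
cv2.imwrite("pics/c_scene.png",np.hstack([tile(S,165,165,110,105,4),tile(S,325,155,90,105,4)]))
```

```text
(no output)
```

View pics/c_top.png

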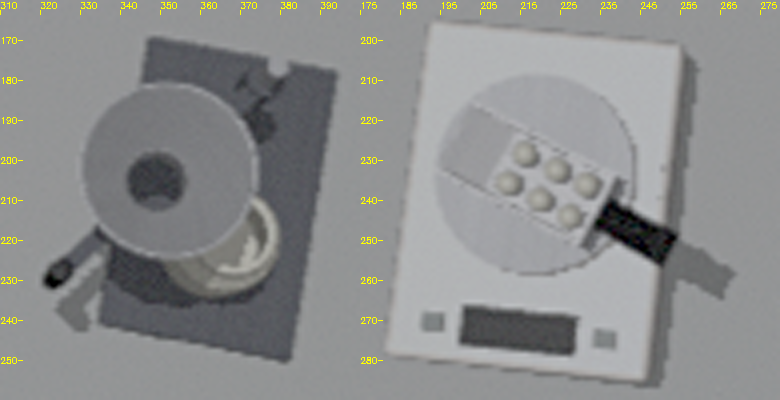

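View pics/c_scene.png

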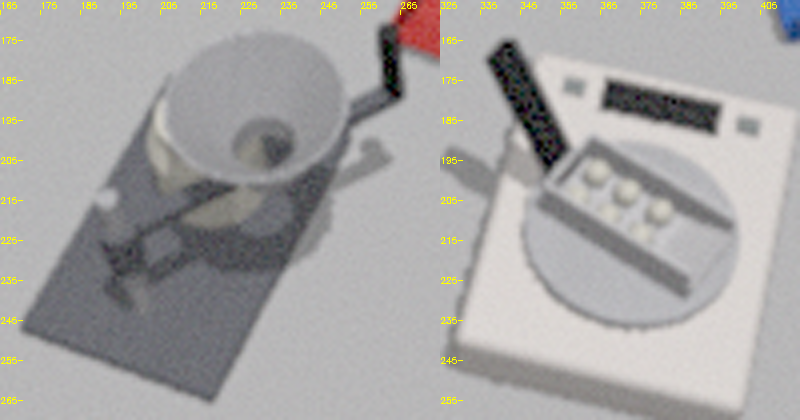

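Pixel readings come from these crops. The plate corners, rod top (top ≈379.5,177), rim centre (352.5,202.5), pin top (322.5,230), pan centre (218.5,233.6) and handle end (252,252.5) are all visible. I'll convert them to positions.

```bash
cat > h.py <<'E'
from station import ctrl
import cv2,numpy as np
def ray(cam,u,v,z):
    c=ctrl.get_calibration(cam);K=c["K"];E=np.array(c["extrinsics"]);R=E[:3,:3];o=-R.T@E[:3,3]
    d=R.T@np.linalg.inv(K)@[u,v,1];return o+d*(z-o[2])/d[2]
def proj(cam,p):
    c=ctrl.get_calibration(cam);E=np.array(c["extrinsics"]);q=c["K"]@(E[:3,:3]@p+E[:3,3]);return q[:2]/q[2]
E
python3 - <<'E'
from h import *
def P(n,cam,u,v,z): p=ray(cam,u,v,z);print(n,cam,np.round(p[:2],4));return p[:2]
c=np.array([P('plate','top',*a,.01) for a in[(347,169.25),(394.25,178),(382.5,250.75),(334.5,240.75)]])
print(c.mean(0)); 
for i in range(4): d=c[(i+1)%4]-c[i];print(np.linalg.norm(d),np.arctan2(d[1],d[0]))
P('plate','scene',170.5,247,.01);P('plate','scene',218.75,265.5,.01)
for n,z,t,s in[('rod',.135,(379.5,177),(191.75,214.5)),('funnel',.152,(352.5,202.5),(229,192)),('pin',.157,(322.5,230),(262,172.5)),('pan',.055,(218.5,233.6),(372.75,213.5)),('hend',.145,(252.25,252.5),(340.75,167.5))]:
    P(n,'top',*t,z);P(n,'scene',*s,z)
b=np.array([P('bal','top',*a,.044) for a in[(192.5,195.5),(255.75,200.75),(252,285.5),(181.75,278.25)]])
for i in range(4): d=b[(i+1)%4]-b[i];print(np.linalg.norm(d),np.arctan2(d[1],d[0]))
for a in[(240,235),(232,251.25),(203,215.75),(194.5,232)]:P('scoopwall','top',*a,.083)
E
```

```text
plate top [ 0.6779 -0.132 ]
plate top [ 0.6541 -0.2588]
plate top [ 0.4584 -0.2216]
plate top [ 0.4839 -0.0959]
[ 0.56860387 -0.177046  ]
0.12902386298678872 -1.7565332348192573
0.19922656116699147 2.953645276446997
0.12824969077519977 1.370338380084707
0.19733848025688897 -0.1839750379243302
plate scene [ 0.6576 -0.256 ]
plate scene [ 0.6829 -0.1296]
rod top [ 0.6273 -0.1889]
rod scene [ 0.6297 -0.1881]
funnel top [ 0.563  -0.1212]
funnel scene [ 0.5681 -0.1184]
pin top [ 0.4987 -0.0513]
pin scene [ 0.5063 -0.0575]
pan top [0.4975 0.2039]
pan scene [0.5036 0.2048]
hend top [0.4473 0.1085]
hend scene [0.4509 0.1142]
bal top [0.5977 0.277 ]
bal top [0.5845 0.1114]
bal top [0.3677 0.1172]
bal top [0.3844 0.2959]
0.16613528679618728 -1.650224002702603
0.21686190110957065 3.114512245506447
0.1794734619858218 1.477487071175241
0.21408264785597267 -0.0886482605910149
scoopwall top [0.492  0.1454]
scoopwall top [0.452  0.1642]
scoopwall top [0.5395 0.2387]
scoopwall top [0.4988 0.2583]
```

jog_arm --deltas '[[1,[0.47,-1,0],[0,0,0]],[1,[0.47,-1,0],[0,0,0]],[1,[0.47,-1,0],[0,0,0]],[1,[0.47,-1,0],[0,0,0]],[1,[0.47,-1,0],[0,0,0]],[1,[0.47,-1,0],[0,0,0]],[1,[0.47,-1,0],[0,0,0]],[1,[0.47,-1,0],[0,0,0]],[1,[0.47,-1,0],[0,0,0]],[1,[0.47,-1,0],[0,0,0]],[1,[0.47,-1,0],[0,0,0]]]' --squeeze 50

```text
t: 1.12
tool_pos: [0.3305, 0.2058, 0.2313]
tool_rot: [0.362, 3.119, -0.001]
contact_force: [0.5, -0.3, 0.6]
opening: -0.0002
grip_force: 0.0
```

jog_arm --deltas '[[1,[0.47,-0.545,0],[0,0,0]],[1,[0.47,-0.545,0],[0,0,0]],[1,[0.47,-0.545,0],[0,0,0]],[1,[0.47,-0.545,0],[0,0,0]],[1,[0.47,-0.545,0],[0,0,0]],[1,[0.47,-0.545,0],[0,0,0]],[1,[0.47,-0.545,0],[0,0,0]],[1,[0.47,-0.545,-0.15],[0,0,0]],[1,[0.47,-0.545,-0.28],[0,0,0]],[1,[0.47,-0.545,-0.28],[0,0,0]],[1,[0.47,-0.545,-0.28],[0,0,0]]]'

```text
t: 2.03
tool_pos: [0.5123, -0.0088, 0.1113]
tool_rot: [-0.358, -3.107, -0.001]
contact_force: [0.1, 0.3, -0.8]
opening: -0.0002
grip_force: 0.0
```

jog_arm --deltas '[[1,[-0.015,-0.03,0],[0,0,0]],[1,[-0.015,-0.055,0],[0,0,0]],[1,[-0.035,-0.078,0],[0,0,0]],[1,[-0.06,-0.1,0],[0,0,0]],[1,[-0.083,-0.133,0],[0,0,0]],[1,[-0.105,-0.165,0],[0,0,0]],[1,[-0.122,-0.2,0],[0,0,0]],[1,[-0.137,-0.235,0],[0,0,0]],[1,[-0.144,-0.255,0],[0,0,0]],[1,[-0.149,-0.275,0],[0,0,0]],[1,[-0.149,-0.275,0],[0,0,0]]]'

```text
t: 2.95
tool_pos: [0.4581, -0.1207, 0.1201]
tool_rot: [0.361, 3.119, -0.002]
contact_force: [1.0, -0.2, -0.3]
opening: -0.0
grip_force: 0.0
```

Run:
```python
from h import *
o=ctrl.get_obs();print(o['tool_pos'],o['q'],o['contact_force'])
t=[]
for cam,u0,v0,w,h in[("top",310,160,100,100),("scene",165,150,100,100)]:
    im=ctrl.get_image(cam)[v0:v0+h,u0:u0+w,::-1];im=(255*(im/255.)**.55).astype(np.uint8);t.append(cv2.resize(im,None,fx=4,fy=4,interpolation=cv2.INTER_CUBIC))
cv2.imwrite("pics/p1.png",np.hstack(t))
```

```text
[ 0.45808728 -0.12068156  0.12008724] [-4.14569467e-01 -2.25270106e-01  2.06451490e+00 -5.30584362e-04
  1.30068428e+00 -1.75477905e+00] [ 0.9809034  -0.22067015 -0.34913841]
```

View pics/p1.png

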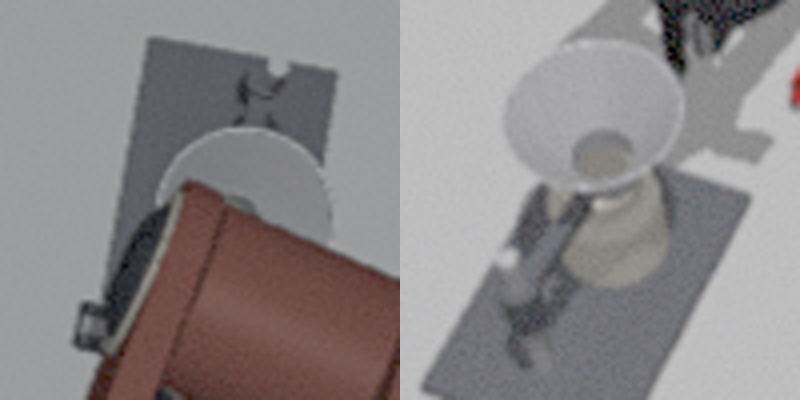

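The picture shows the funnel nearly over the jar, with the rim centre at about (213,179) in the scene view. I'll press on gently until it reaches the stop.

jog_arm --deltas '[[1,[-0.004,-0.012,0],[0,0,0]],[1,[-0.006,-0.022,0],[0,0,0]],[1,[-0.008,-0.03,0],[0,0,0]],[1,[-0.008,-0.03,0],[0,0,0]]]'

```text
t: 3.38
tool_pos: [0.4549, -0.1317, 0.1193]
tool_rot: [-0.359, -3.121, 0.0]
contact_force: [-0.2, -0.0, 0.9]
opening: 0.0002
grip_force: 0.1
```

jog_arm --deltas '[[1,[0,-0.005,0],[0,0,0]],[1,[0,-0.01,0],[0,0,0]],[1,[0,-0.01,0],[0,0,0]]]'

```text
t: 3.63
tool_pos: [0.4548, -0.1349, 0.1192]
tool_rot: [-0.359, -3.12, -0.002]
contact_force: [-1.1, 3.2, 1.4]
opening: -0.0002
grip_force: 1.9
```

jog_arm --deltas '[[1,[0,-0.005,0],[0,0,0]],[1,[0,-0.01,0],[0,0,0]],[1,[0,-0.01,0],[0,0,0]]]'

```text
t: 3.88
tool_pos: [0.4547, -0.1351, 0.1193]
tool_rot: [-0.358, -3.119, -0.017]
contact_force: [-1.6, 18.3, 7.5]
opening: -0.0002
grip_force: 9.4
```

jog_arm --deltas '[[1,[0,0.04,0],[0,0,0]],[1,[0.01,0.1,0],[0,0,0]],[1,[0.01,0.15,0.1],[0,0,0]],[1,[0.01,0.25,0.2],[0,0,0]],[1,[0.01,0.35,0.3],[0,0,0]],[-1,[0,0.45,0.3],[0,0,0]],[-1,[0,0.45,0.3],[0,0,0]],[-1,[0,0.45,0.3],[0,0,0]]]'

```text
t: 4.55
tool_pos: [0.4561, 0.0439, 0.2427]
tool_rot: [0.35, 3.116, 0.002]
contact_force: [-0.1, -0.3, 0.6]
opening: 0.0355
grip_force: 0.0
```

```bash
cat >> h.py <<'E'
from scipy.spatial.transform import Rotation as Rn
def grasp_pose(yaw=np.radians(63),o=(.495,.1975,.055)):
    A=Rn.from_euler('z',yaw).as_matrix()
    z=A@[.574,0,-.819];z/=np.linalg.norm(z);y=-A[:,1];R=np.c_[np.cross(y,z),y,z]
    return A@[-.082,0,.063]+o+.0187*z,R
def delta(p,R):
    s=ctrl.get_obs();R0=Rn.from_rotvec(s['tool_rot'])
    print('shift',np.round((p-s['tool_pos'])/.4,4),'turn',np.round((Rn.from_matrix(R)*R0.inv()).as_rotvec()/np.pi,4))
E
python3 - <<'E'
from h import *
o=ctrl.get_obs();print(o['tool_pos'],o['tool_rot'],o['q'])
p,R=grasp_pose();print(p,R[:,2]);delta(p,R);delta(p-.1*R[:,2],R)
t=[]
for cam,u0,v0,w,h in[("top",310,160,100,100),("scene",165,150,100,100)]:
    im=ctrl.get_image(cam)[v0:v0+h,u0:u0+w,::-1];im=(255*(im/255.)**.55).astype(np.uint8);t.append(cv2.resize(im,None,fx=4,fy=4,interpolation=cv2.INTER_CUBIC))
cv2.imwrite("pics/p2.png",np.hstack(t))
E
```

```text
[0.45613514 0.04385983 0.24274792] [3.50055264e-01 3.11569502e+00 1.79180550e-03] [-6.73121628e-02 -3.76256005e-01  1.97438072e+00  8.61894508e-04
  1.53712923e+00 -1.41436871e+00]
[0.46264524 0.13400022 0.10268651] [ 0.26055967  0.51137715 -0.81890297]
shift [ 0.0163  0.2254 -0.3502] turn [ 0.204   0.0962 -0.5578]
shift [-0.0489  0.0975 -0.1454] turn [ 0.204   0.0962 -0.5578]
```

View pics/p2.png

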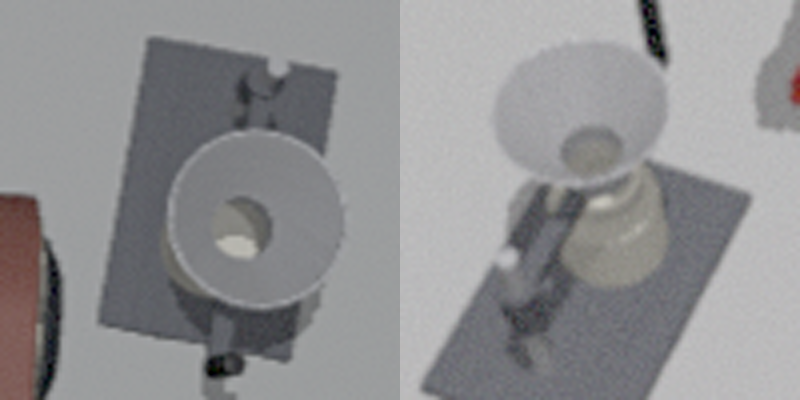

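The picture shows the funnel straight over the jar, with the arm on the line from rod to pin. The rim centre is at about (374.1,214.6) in the top view. Next I'll turn the tool for the scoop grasp.

jog_arm --deltas '[[-1,[-0.05,0,0],[0.204,0.096,-0.558]],[-1,[-0.05,0,0],[0.204,0.096,-0.558]],[-1,[-0.05,0,0],[0.204,0.096,-0.558]],[-1,[-0.05,0,0],[0.204,0.096,-0.558]],[-1,[-0.05,0,0],[0.204,0.096,-0.558]],[-1,[-0.05,0,0],[0.204,0.096,-0.558]],[-1,[-0.05,0,0],[0.204,0.096,-0.558]],[-1,[-0.05,0,0],[0.204,0.096,-0.558]],[-1,[-0.05,0,0],[0.204,0.096,-0.558]],[-1,[-0.05,0,0],[0.204,0.096,-0.558]],[-1,[-0.05,0,0],[0.204,0.096,-0.558]],[-1,[-0.05,0,0],[0.204,0.096,-0.558]]]'

```text
t: 5.65
tool_pos: [0.4348, 0.0392, 0.238]
tool_rot: [-2.069, -1.887, -0.629]
contact_force: [-1.3, 0.7, 0.4]
opening: 0.0857
grip_force: 0.0
```

Run:
```python
from h import *
p,R=grasp_pose();delta(p,R);delta(p-.1*R[:,2],R)
print(ctrl.get_obs()['q'],ray('top',374.1,214.6,.152),ray('scene',210.25,178.4,.152))
```

```text
shift [ 0.0696  0.2369 -0.3382] turn [ 0.0392  0.0182 -0.1116]
shift [ 0.0044  0.109  -0.1335] turn [ 0.0392  0.0182 -0.1116]
[-0.41471949 -0.49210922  2.12426467  0.51202429  1.58630888 -0.33456332] [ 0.53517712 -0.17004434  0.152     ] [ 0.54017827 -0.16938934  0.152     ]
```

jog_arm --deltas '[[-1,[0,0.05,0],[0.039,0.018,-0.112]],[-1,[0,0.11,0],[0.039,0.018,-0.112]],[-1,[0,0.11,-0.05],[0.039,0.018,-0.112]],[-1,[0,0.11,-0.12],[0.039,0.018,-0.112]],[-1,[0,0.11,-0.12],[0.039,0.018,-0.112]],[-1,[0,0.11,-0.12],[0.039,0.018,-0.112]]]'

```text
t: 6.15
tool_pos: [0.4338, 0.0843, 0.1892]
tool_rot: [-2.324, -1.433, -0.731]
contact_force: [-0.5, 0.6, 0.4]
opening: 0.0854
grip_force: 0.0
```

Run:
```python
from h import *
p,R=grasp_pose();delta(p,R);print(ctrl.get_obs()['q'])
im=ctrl.get_image('wrist')
A=(p-.0187*R[:,2]);hd=-R[:,2]
print('grip',proj('wrist',A),'end',proj('wrist',A+.033*hd),'low',proj('wrist',A-.062*hd))
im=(255*(im[:,:,::-1]/255.)**.6).astype(np.uint8)
for q in(A,A+.033*hd,A-.062*hd): cv2.circle(im,tuple(int(v) for v in proj('wrist',q)),3,(0,0,255),1)
cv2.imwrite("pics/w1.png",im)
```

```text
shift [ 0.072   0.1244 -0.2162] turn [ 0.0007 -0.0002 -0.0017]
[-0.36419751 -0.57636692  2.28247681  0.61546238  1.40144708  0.00527522]
grip [283.03608693 221.027138  ] end [283.63441704 239.35862815] low [282.2540326 197.0667504]
```

View pics/w1.png

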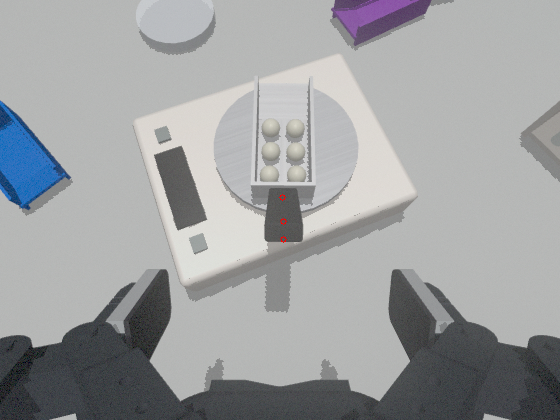

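The wrist view shows the handle centred at about (283,215) between the open fingers, matching the prediction. Now I'll advance and grip.

jog_arm --deltas '[[-1,[0.024,0.041,-0.072],[0,0,0]],[-1,[0.048,0.083,-0.144],[0,0,0]],[-1,[0.06,0.104,-0.18],[0,0,0]],[-1,[0.072,0.124,-0.216],[0,0,-0.002]],[-1,[0.072,0.124,-0.216],[0,0,-0.002]],[0,[0.072,0.124,-0.216],[0,0,-0.002]],[1,[0.072,0.124,-0.216],[0,0,-0.002]],[1,[0.072,0.124,-0.216],[0,0,-0.002]],[1,[0.072,0.124,-0.216],[0,0,-0.002]],[1,[0.072,0.124,-0.216],[0,0,-0.002]],[1,[0.072,0.124,-0.216],[0,0,-0.002]],[1,[0.072,0.124,-0.216],[0,0,-0.002]]]' --squeeze 80

```text
t: 7.2
tool_pos: [0.4641, 0.1341, 0.1062]
tool_rot: [-2.328, -1.431, -0.738]
contact_force: [-4.0, -3.2, 5.2]
opening: 0.0209
grip_force: 78.1
```

Run:
```python
from h import *
p,R=grasp_pose();delta(p,R);o=ctrl.get_obs();print(o)
np.savez('grasp.npz',p=o['tool_pos'],r=o['tool_rot'])
```

```text
shift [-0.0036 -0.0003 -0.0088] turn [ 0.001   0.0015 -0.0003]
{'t': 7.2, 'q': array([-0.21212744, -0.37597486,  2.29748202,  0.65679026,  1.1340564 ,
       -0.00381741]), 'dq': array([-0.00020815,  0.00174103,  0.00179367, -0.00200354,  0.00129112,
        0.00130532]), 'effort': array([  0.68270987, -15.84324718, -32.17806458,   1.60594504,
        -0.90840502,  -0.0343909 ]), 'tool_pos': array([0.46409134, 0.13413471, 0.10621736]), 'tool_rot': array([-2.32787582, -1.43090387, -0.7380011 ]), 'contact_force': array([-4.0499627 , -3.15441348,  5.2428739 ]), 'wrist_torque': array([0.02113258, 0.64897619, 0.34332851]), 'grip_force': 78.07454824447632, 'opening': 0.020947630446238184}
```

jog_arm --deltas '[[1,[0,0,0.01],[0,0,0]],[1,[0,0,0.03],[0,0,0]],[1,[0,0,0.06],[0,0,0]],[1,[0,0,0.1],[0,0,0]],[1,[0,0,0.14],[0,0,0]],[1,[0,0,0.18],[0,0,0]],[1,[0,0,0.22],[0,0,0]],[1,[0,0,0.26],[0,0,0]],[1,[0,0,0.3],[0,0,0]],[1,[0,0,0.33],[0,0,0]],[1,[0,0,0.35],[0,0,0]],[1,[0,0,0.35],[0,0,0]]]'

```text
t: 8.2
tool_pos: [0.4646, 0.1342, 0.2476]
tool_rot: [-2.329, -1.432, -0.741]
contact_force: [0.2, 0.1, -2.8]
opening: 0.0213
grip_force: 78.2
```

```bash
cat >> h.py <<'E'
g=np.load('grasp.npz') if __import__('os').path.exists('grasp.npz') else None
def pour_pose(tilt,lip,yaw):
    """tool pose for scoop tilt (deg), lip point, yaw (deg), using the measured grasp"""
    S0=Rn.from_euler('z',63,degrees=True); o0=np.array([.495,.1975,.055])
    lip_rel=S0.inv().apply(g['p']-o0)-[.058,0,.014]; T=S0.inv()*Rn.from_rotvec(g['r'])
    S=Rn.from_euler('z',yaw,degrees=True)*Rn.from_euler('y',tilt,degrees=True)
    return lip+S.apply(lip_rel),(S*T)
def deltas(poses):
    s=ctrl.get_obs();R0=Rn.from_rotvec(s['tool_rot'])
    for p,R in poses: print(np.round((p-s['tool_pos'])/.4,3).tolist(),np.round((R*R0.inv()).as_rotvec()/np.pi,3).tolist())
E
python3 - <<'E'
from h import *
o=ctrl.get_obs();print(o['tool_pos'],o['tool_rot'],o['opening'],o['contact_force'])
deltas([pour_pose(0,np.array([.537,-.170,.21])-.02*np.array([np.cos(np.radians(y)),np.sin(np.radians(y)),0]),y) for y in(15,)])
im=ctrl.get_image('wrist');im=(255*(im[:,:,::-1]/255.)**.6).astype(np.uint8);cv2.imwrite("pics/w2.png",im)
E
```

```text
[0.46458545 0.13415616 0.2475545 ] [-2.32912137 -1.4323409  -0.74139483] 0.021330916948611264 [ 0.1849336   0.06697058 -2.83098208]
[-0.177, -0.859, -0.001] [0.001, 0.001, -0.266]
```

View pics/w2.png

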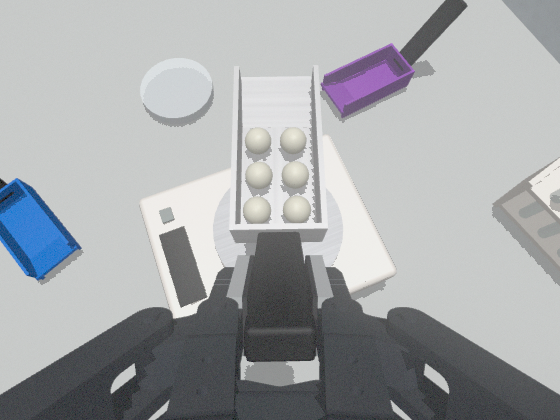

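The wrist view shows all six balls in the held scoop, at (245–310, 125–225), with the handle square between the pads. Now I'll carry it over to the funnel.

jog_arm --deltas '[[1,[-0.002,-0.01,0],[0,0,-0.003]],[1,[-0.006,-0.03,0],[0,0,-0.01]],[1,[-0.012,-0.06,0],[0,0,-0.02]],[1,[-0.02,-0.1,0],[0,0,-0.031]],[1,[-0.029,-0.14,0],[0,0,-0.043]],[1,[-0.037,-0.18,0],[0,0,-0.056]],[1,[-0.045,-0.22,0],[0,0,-0.068]],[1,[-0.054,-0.26,0],[0,0,-0.081]],[1,[-0.062,-0.3,0],[0,0,-0.093]],[1,[-0.07,-0.34,0],[0,0,-0.105]],[1,[-0.078,-0.38,0],[0,0,-0.118]],[1,[-0.087,-0.42,0],[0,0,-0.13]]]'

```text
t: 9.25
tool_pos: [0.428, -0.0347, 0.2435]
tool_rot: [-2.655, -0.953, -0.836]
contact_force: [0.3, 0.4, -2.9]
opening: 0.0208
grip_force: 78.2
```

jog_arm --deltas '[[1,[-0.009,-0.04,0],[0,0,-0.012]],[1,[-0.017,-0.08,0],[0,0,-0.025]],[1,[-0.025,-0.12,0],[0,0,-0.037]],[1,[-0.033,-0.16,0],[0,0,-0.05]],[1,[-0.042,-0.2,0],[0,0,-0.062]],[1,[-0.05,-0.24,0],[0,0,-0.075]],[1,[-0.058,-0.28,0],[0,0,-0.087]],[1,[-0.067,-0.32,0],[0,0,-0.1]],[1,[-0.075,-0.36,0],[0,0,-0.112]],[1,[-0.082,-0.395,0],[0,0,-0.123]],[1,[-0.087,-0.42,0],[0,0,-0.131]],[1,[-0.09,-0.435,0],[0,0,-0.135]]]'

```text
t: 10.25
tool_pos: [0.3922, -0.2085, 0.2439]
tool_rot: [-2.901, -0.387, -0.913]
contact_force: [0.4, -0.1, -3.0]
opening: 0.0206
grip_force: 78.1
```

Run:
```python
from h import *
o=ctrl.get_obs();print(o['tool_pos'],o['q'])
u=np.array([np.cos(np.radians(15)),np.sin(np.radians(15)),0]);c=np.array([.537,-.170,0])
L=c-.02*u+[0,0,.178]
deltas([pour_pose(t,L,15) for t in(0,2,4,7,10,13,16,18,20,21,22,23)])
im=ctrl.get_image('top')[150:300,230:430,::-1];im2=ctrl.get_image('scene')[100:250,150:350,::-1]
im=np.vstack([im,im2]);im=(255*(im/255.)**.6).astype(np.uint8);cv2.imwrite("pics/t3.png",cv2.resize(im,None,fx=2,fy=2,interpolation=cv2.INTER_CUBIC))
```

```text
[ 0.39216182 -0.20854076  0.24387716] [-1.02703376 -0.69785943  2.26195092  0.58948515  1.41531917  0.23291541]
[0.004, -0.003, -0.072] [-0.001, -0.001, -0.001]
[0.008, -0.002, -0.06] [-0.003, 0.01, -0.001]
[0.011, -0.001, -0.049] [-0.006, 0.021, -0.001]
[0.018, 0.001, -0.033] [-0.011, 0.037, -0.001]
[0.025, 0.003, -0.017] [-0.015, 0.053, -0.0]
[0.032, 0.005, -0.002] [-0.019, 0.069, -0.0]
[0.041, 0.007, 0.013] [-0.024, 0.085, -0.0]
[0.047, 0.009, 0.023] [-0.026, 0.096, -0.0]
[0.054, 0.011, 0.033] [-0.029, 0.107, -0.0]
[0.057, 0.011, 0.037] [-0.031, 0.112, -0.0]
[0.061, 0.012, 0.042] [-0.032, 0.117, -0.0]
[0.064, 0.013, 0.046] [-0.034, 0.123, -0.0]
```

View pics/t3.png

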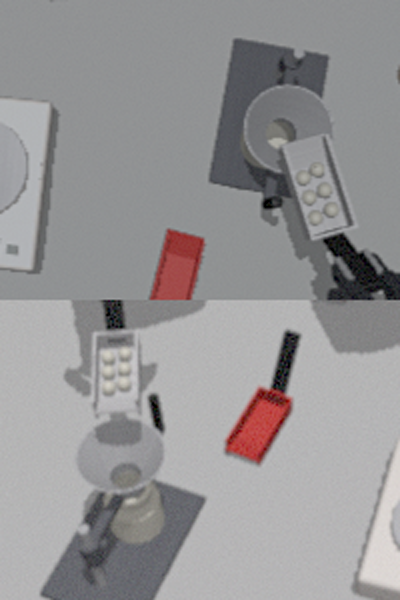

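The picture shows the scoop over the funnel's near rim, with its lip at about top (384,221.5) and scene (208.5,156), and all six balls aboard. I'll check the lip position numerically.

Run:
```python
from h import *
print(ray('top',384,221.5,.215),ray('scene',208.5,156,.215))
print(proj('top',np.array([.516,-.174,.21])),proj('scene',np.array([.516,-.174,.21])))
u=np.array([np.cos(np.radians(15)),np.sin(np.radians(15)),0]);c=np.array([.537,-.170,0])
L=c-.02*u+[0,0,.175]
for t in (23,24,25,26,28,30,33,36,40,44,48,52,56,60,64,68): 
  print(t,end=' ');deltas([pour_pose(t,L,15)])
```

```text
[ 0.51209142 -0.1763727   0.215     ] [ 0.52540018 -0.16778492  0.215     ]
[382.24677002 219.93968673] [207.31112695 153.653977  ]
23 [0.063, 0.012, 0.038] [-0.034, 0.123, -0.001]
24 [0.067, 0.013, 0.042] [-0.035, 0.128, -0.001]
25 [0.071, 0.014, 0.047] [-0.037, 0.134, -0.001]
26 [0.074, 0.015, 0.051] [-0.038, 0.139, -0.001]
28 [0.082, 0.017, 0.06] [-0.041, 0.15, -0.001]
30 [0.09, 0.019, 0.068] [-0.044, 0.16, -0.001]
33 [0.103, 0.023, 0.08] [-0.048, 0.176, -0.001]
36 [0.116, 0.026, 0.091] [-0.053, 0.193, -0.001]
40 [0.134, 0.031, 0.105] [-0.058, 0.214, -0.001]
44 [0.153, 0.036, 0.117] [-0.064, 0.235, -0.001]
48 [0.173, 0.042, 0.128] [-0.07, 0.257, -0.001]
52 [0.194, 0.047, 0.137] [-0.076, 0.278, -0.001]
56 [0.215, 0.053, 0.145] [-0.081, 0.3, -0.001]
60 [0.236, 0.059, 0.151] [-0.087, 0.321, -0.001]
64 [0.259, 0.065, 0.156] [-0.093, 0.343, -0.001]
68 [0.281, 0.071, 0.159] [-0.099, 0.364, -0.001]
```

jog_arm --deltas '[[1,[0.008,-0.002,0],[-0.003,0.01,0]],[1,[0.011,-0.001,0],[-0.006,0.021,0]],[1,[0.018,0.001,0],[-0.011,0.037,0]],[1,[0.025,0.003,0],[-0.015,0.053,0]],[1,[0.032,0.005,0.005],[-0.019,0.069,0]],[1,[0.041,0.007,0.015],[-0.024,0.085,0]],[1,[0.047,0.009,0.02],[-0.026,0.096,0]],[1,[0.05,0.01,0.023],[-0.028,0.101,0]],[1,[0.05,0.01,0.023],[-0.028,0.101,0]],[1,[0.05,0.01,0.023],[-0.028,0.101,0]]]'

```text
t: 11.18
tool_pos: [0.413, -0.2031, 0.2537]
tool_rot: [-3.05, -0.416, -0.432]
contact_force: [-0.1, -0.5, -2.5]
opening: 0.0211
grip_force: 78.2
```

Run:
```python
from h import *
u=np.array([np.cos(np.radians(15)),np.sin(np.radians(15)),0]);c=np.array([.537,-.170,0])
L=c-.02*u+[0,0,.172]
for t in (18,20,21,22,23,24,25,26,28,30,32,34,36,40,44,48,52,56,60,64,68): 
  print(t,end=' ');deltas([pour_pose(t,L,15)])
```

```text
18 [-0.005, -0.005, -0.017] [0.001, -0.005, -0.002]
20 [0.002, -0.003, -0.007] [-0.002, 0.006, -0.002]
21 [0.005, -0.002, -0.002] [-0.003, 0.011, -0.002]
22 [0.009, -0.001, 0.002] [-0.005, 0.017, -0.002]
23 [0.012, -0.0, 0.007] [-0.006, 0.022, -0.002]
24 [0.016, 0.001, 0.011] [-0.007, 0.027, -0.002]
25 [0.019, 0.002, 0.016] [-0.009, 0.033, -0.002]
26 [0.023, 0.003, 0.02] [-0.01, 0.038, -0.002]
28 [0.031, 0.005, 0.029] [-0.013, 0.049, -0.002]
30 [0.039, 0.007, 0.037] [-0.016, 0.06, -0.002]
32 [0.047, 0.009, 0.045] [-0.019, 0.07, -0.002]
34 [0.056, 0.011, 0.052] [-0.022, 0.081, -0.002]
36 [0.064, 0.014, 0.06] [-0.025, 0.092, -0.002]
40 [0.083, 0.019, 0.073] [-0.031, 0.113, -0.002]
44 [0.102, 0.024, 0.086] [-0.037, 0.135, -0.002]
48 [0.122, 0.029, 0.097] [-0.042, 0.156, -0.002]
52 [0.142, 0.035, 0.106] [-0.048, 0.178, -0.002]
56 [0.164, 0.04, 0.114] [-0.054, 0.199, -0.002]
60 [0.185, 0.046, 0.12] [-0.06, 0.22, -0.002]
64 [0.207, 0.052, 0.125] [-0.066, 0.242, -0.002]
68 [0.23, 0.058, 0.128] [-0.071, 0.263, -0.002]
```

jog_arm --deltas '[[1,[0.002,-0.003,-0.007],[-0.002,0.006,-0.002]],[1,[0.005,-0.002,-0.002],[-0.003,0.011,-0.002]],[1,[0.009,-0.001,0.002],[-0.005,0.017,-0.002]],[1,[0.009,-0.001,0.002],[-0.005,0.017,-0.002]],[1,[0.012,0,0.007],[-0.006,0.022,-0.002]],[1,[0.012,0,0.007],[-0.006,0.022,-0.002]],[1,[0.016,0.001,0.011],[-0.007,0.027,-0.002]],[1,[0.016,0.001,0.011],[-0.007,0.027,-0.002]],[1,[0.019,0.002,0.016],[-0.009,0.033,-0.002]],[1,[0.019,0.002,0.016],[-0.009,0.033,-0.002]],[1,[0.023,0.003,0.02],[-0.01,0.038,-0.002]],[1,[0.023,0.003,0.02],[-0.01,0.038,-0.002]]]'

```text
t: 12.18
tool_pos: [0.4227, -0.2025, 0.2626]
tool_rot: [-3.089, -0.411, -0.244]
contact_force: [-0.0, 0.4, -2.9]
opening: 0.0211
grip_force: 78.3
```

```bash
cat >> h.py <<'E'
def held_mass():
    """mean vertical force reading, needs a few camera ticks to refresh"""
    f=[]
    for i in range(3): ctrl.get_image('top'); f.append(ctrl.get_obs()['contact_force'])
    return np.mean(f,0)
E
python3 - <<'E'
from h import *
print(held_mass())
u=np.array([np.cos(np.radians(15)),np.sin(np.radians(15)),0]);c=np.array([.537,-.170,0])
L=c-.02*u+[0,0,.172]
for t in (26,28,30,32,34,36,38,40,44,48,52,56,60,64,68): 
  print(t,end=' ');deltas([pour_pose(t,L,15)])
E
```

```text
[ 0.02628241  0.31193042 -2.27263191]
26 [-0.0, 0.001, -0.001] [-0.0, 0.0, 0.0]
28 [0.008, 0.003, 0.007] [-0.003, 0.011, 0.0]
30 [0.016, 0.005, 0.016] [-0.006, 0.022, 0.0]
32 [0.024, 0.007, 0.024] [-0.009, 0.032, 0.0]
34 [0.032, 0.01, 0.031] [-0.012, 0.043, 0.0]
36 [0.041, 0.012, 0.039] [-0.014, 0.054, 0.0]
38 [0.05, 0.015, 0.046] [-0.017, 0.065, 0.0]
40 [0.059, 0.017, 0.052] [-0.02, 0.075, 0.0]
44 [0.079, 0.022, 0.065] [-0.026, 0.097, 0.0]
48 [0.099, 0.027, 0.075] [-0.032, 0.118, 0.0]
52 [0.119, 0.033, 0.085] [-0.037, 0.14, 0.0]
56 [0.14, 0.039, 0.093] [-0.043, 0.161, 0.0]
60 [0.162, 0.045, 0.099] [-0.049, 0.183, 0.0]
64 [0.184, 0.05, 0.104] [-0.055, 0.204, 0.0]
68 [0.206, 0.056, 0.107] [-0.06, 0.226, 0.0]
```

jog_arm --deltas '[[1,[0.004,0.002,0.003],[-0.002,0.006,0]],[1,[0.008,0.003,0.007],[-0.003,0.011,0]],[1,[0.008,0.003,0.007],[-0.003,0.011,0]],[1,[0.016,0.005,0.016],[-0.006,0.022,0]],[1,[0.016,0.005,0.016],[-0.006,0.022,0]],[1,[0.02,0.006,0.02],[-0.007,0.027,0]],[1,[0.024,0.007,0.024],[-0.009,0.032,0]],[1,[0.024,0.007,0.024],[-0.009,0.032,0]],[1,[0.032,0.01,0.031],[-0.012,0.043,0]],[1,[0.032,0.01,0.031],[-0.012,0.043,0]]]'

```text
t: 13.17
tool_pos: [0.4357, -0.1984, 0.2749]
tool_rot: [3.11, 0.415, 0.028]
contact_force: [-0.8, 0.0, -1.4]
opening: 0.0208
grip_force: 78.4
```

Run:
```python
from h import *
print(held_mass())
u=np.array([np.cos(np.radians(15)),np.sin(np.radians(15)),0]);c=np.array([.537,-.170,0])
L=c-.02*u+[0,0,.172]
for t in (34,36,38,40,42,44,48,52,56,60,64,68): 
  print(t,end=' ');deltas([pour_pose(t,L,15)])
```

```text
[-0.2454764   0.32326416 -2.19504651]
34 [0.001, -0.0, 0.001] [0.0, 0.0, 0.0]
36 [0.01, 0.002, 0.008] [-0.002, 0.011, 0.0]
38 [0.019, 0.005, 0.015] [-0.005, 0.022, 0.0]
40 [0.028, 0.007, 0.022] [-0.008, 0.032, 0.0]
42 [0.037, 0.01, 0.028] [-0.011, 0.043, 0.0]
44 [0.047, 0.012, 0.034] [-0.014, 0.054, 0.0]
48 [0.067, 0.018, 0.045] [-0.02, 0.075, 0.0]
52 [0.088, 0.023, 0.055] [-0.025, 0.097, 0.0]
56 [0.109, 0.029, 0.062] [-0.031, 0.118, 0.0]
60 [0.131, 0.035, 0.069] [-0.037, 0.14, 0.0]
64 [0.153, 0.04, 0.074] [-0.043, 0.161, 0.0]
68 [0.175, 0.046, 0.077] [-0.048, 0.183, 0.0]
```

jog_arm --deltas '[[1,[0.005,0.001,0.004],[-0.001,0.005,0]],[1,[0.01,0.002,0.008],[-0.002,0.011,0]],[1,[0.014,0.003,0.011],[-0.004,0.016,0]],[1,[0.019,0.005,0.015],[-0.005,0.022,0]],[1,[0.028,0.007,0.022],[-0.008,0.032,0]],[1,[0.028,0.007,0.022],[-0.008,0.032,0]],[1,[0.037,0.01,0.028],[-0.011,0.043,0]],[1,[0.047,0.012,0.034],[-0.014,0.054,0]],[1,[0.057,0.015,0.04],[-0.017,0.065,0]],[1,[0.067,0.018,0.045],[-0.02,0.075,0]],[1,[0.067,0.018,0.045],[-0.02,0.075,0]]]'

```text
t: 14.23
tool_pos: [0.4629, -0.1909, 0.2923]
tool_rot: [3.061, 0.41, -0.348]
contact_force: [0.8, -0.1, -2.0]
opening: 0.0208
grip_force: 78.3
```

Run:
```python
from h import *
print(held_mass())
u=np.array([np.cos(np.radians(15)),np.sin(np.radians(15)),0]);c=np.array([.537,-.170,0])
L=c-.02*u+[0,0,.172]
for t in (48,52,56,60,64,68,72): 
  print(t,end=' ');deltas([pour_pose(t,L,15)])
a=[]
for cam,u0,v0 in(('wrist',180,20),('scene',150,100)):
    im=ctrl.get_image(cam)[v0:v0+200,u0:u0+200,::-1];a.append(im)
im=np.hstack(a);im=(255*(im/255.)**.6).astype(np.uint8);cv2.imwrite("pics/q.png",cv2.resize(im,None,fx=2,fy=2))
for cam in('wrist',):
    g2=cv2.cvtColor(ctrl.get_image(cam),cv2.COLOR_RGB2GRAY)
    c=cv2.HoughCircles(cv2.GaussianBlur(g2,(3,3),0),cv2.HOUGH_GRADIENT,1,12,param1=60,param2=16,minRadius=8,maxRadius=20);print(None if c is None else c[0].round().tolist())
```

```text
[-0.19909393 -0.2341512  -2.39149261]
48 [0.0, -0.001, 0.0] [0.0, 0.0, 0.0]
52 [0.021, 0.005, 0.01] [-0.005, 0.022, 0.0]
56 [0.042, 0.011, 0.018] [-0.011, 0.043, 0.0]
60 [0.064, 0.016, 0.024] [-0.017, 0.065, 0.0]
64 [0.086, 0.022, 0.029] [-0.023, 0.086, 0.0]
68 [0.108, 0.028, 0.032] [-0.028, 0.108, 0.0]
72 [0.13, 0.034, 0.034] [-0.034, 0.129, 0.0]
[[284.0, 30.0, 19.0], [276.0, 42.0, 19.0], [230.0, 280.0, 15.0], [256.0, 32.0, 11.0], [278.0, 10.0, 9.0]]
```

jog_arm --deltas '[[1,[0.021,0.005,0.01],[-0.005,0.022,0]],[1,[0.042,0.011,0.018],[-0.011,0.043,0]],[1,[0.064,0.016,0.024],[-0.017,0.065,0]],[1,[0.086,0.022,0.029],[-0.023,0.086,0]],[1,[0.108,0.028,0.032],[-0.028,0.108,0]],[1,[0.108,0.028,0.032],[-0.028,0.108,0]],[1,[0.108,0.028,0.032],[-0.028,0.108,0]],[1,[0.108,0.028,0.032],[-0.028,0.108,0]],[1,[0.108,0.028,0.032],[-0.028,0.108,0]]]'

```text
t: 15.28
tool_pos: [0.5044, -0.1805, 0.3061]
tool_rot: [2.916, 0.389, -0.863]
contact_force: [0.1, -0.1, -2.1]
opening: 0.0209
grip_force: 78.5
```

Run:
```python
from h import *
print(held_mass(),ctrl.get_obs()['tool_pos'])
a=[cv2.resize(ctrl.get_image('wrist')[:240,160:400,::-1],(400,400)),cv2.resize(ctrl.get_image('scene')[130:230,160:260,::-1],(400,400),interpolation=cv2.INTER_CUBIC)]
im=np.hstack(a);im=(255*(im/255.)**.6).astype(np.uint8);cv2.imwrite("pics/q2.png",im)
```

```text
[-0.36054515  0.1223005  -2.19974502] [ 0.50442604 -0.18041062  0.30617076]
```

View pics/q2.png

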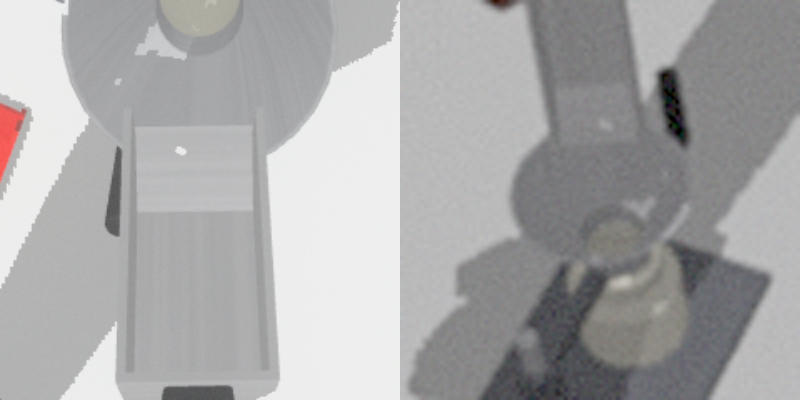

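The wrist view shows the trough empty and the funnel clear down to the jar, with no balls on the table. I'll raise the scoop, level it and go back.

Run:
```python
from h import *
u=np.array([np.cos(np.radians(15)),np.sin(np.radians(15)),0]);c=np.array([.537,-.170,0])
L=c-.02*u+[0,0,.172]
for t,z in ((66,.02),(62,.045),(55,.06),(48,.06),(41,.06),(34,.06),(27,.06),(20,.06),(13,.06),(6,.06),(0,.06)): 
  print(t,end=' ');deltas([pour_pose(t,L+[0,0,z],15)])
```

```text
66 [-0.011, -0.002, 0.047] [0.003, -0.011, 0.0]
62 [-0.033, -0.008, 0.105] [0.009, -0.032, 0.0]
55 [-0.071, -0.018, 0.132] [0.019, -0.07, 0.0]
48 [-0.107, -0.028, 0.116] [0.029, -0.107, 0.0]
41 [-0.142, -0.037, 0.096] [0.039, -0.145, 0.0]
34 [-0.173, -0.046, 0.072] [0.049, -0.183, 0.0]
27 [-0.202, -0.053, 0.044] [0.059, -0.22, 0.0]
20 [-0.227, -0.06, 0.013] [0.069, -0.258, 0.0]
13 [-0.249, -0.066, -0.022] [0.079, -0.295, 0.0]
6 [-0.266, -0.07, -0.059] [0.089, -0.333, 0.0]
0 [-0.277, -0.073, -0.092] [0.097, -0.365, 0.0]
```

jog_arm --deltas '[[1,[-0.011,-0.002,0.047],[0.003,-0.011,0]],[1,[-0.033,-0.008,0.105],[0.009,-0.032,0]],[1,[-0.071,-0.018,0.132],[0.019,-0.07,0]],[1,[-0.107,-0.028,0.116],[0.029,-0.107,0]],[1,[-0.142,-0.037,0.096],[0.039,-0.145,0]],[1,[-0.173,-0.046,0.072],[0.049,-0.183,0]],[1,[-0.202,-0.053,0.044],[0.059,-0.22,0]],[1,[-0.227,-0.06,0.013],[0.069,-0.258,0]],[1,[-0.249,-0.066,-0.022],[0.079,-0.295,0]],[1,[-0.266,-0.07,-0.059],[0.089,-0.333,0]],[1,[-0.277,-0.073,-0.092],[0.097,-0.365,0]],[1,[-0.277,-0.073,-0.092],[0.097,-0.365,0]]]'

```text
t: 16.53
tool_pos: [0.3894, -0.2084, 0.2597]
tool_rot: [-2.902, -0.372, -0.903]
contact_force: [-1.4, -0.2, -4.1]
opening: 0.0207
grip_force: 78.6
```

Run:
```python
from h import *
t=g['p']+[.004,.005,0]
print(ctrl.get_obs()['tool_pos'],t);deltas([(t+[0,0,.13],Rn.from_rotvec(g['r']))])
```

```text
[ 0.38937    -0.20836665  0.259732  ] [0.46809134 0.13913471 0.10621736]
[0.197, 0.869, -0.059] [-0.001, -0.004, 0.269]
```

jog_arm --deltas '[[1,[0.01,0.04,0],[0,0,0.013]],[1,[0.027,0.12,0],[0,0,0.037]],[1,[0.045,0.2,0],[0,0,0.062]],[1,[0.063,0.28,0],[0,0,0.087]],[1,[0.082,0.36,0],[0,0,0.112]],[1,[0.1,0.44,0],[0,0,0.137]],[1,[0.118,0.52,0],[0,0,0.162]],[1,[0.136,0.6,-0.02],[0,-0.002,0.187]],[1,[0.154,0.68,-0.03],[-0.001,-0.003,0.212]],[1,[0.172,0.76,-0.05],[-0.001,-0.004,0.237]],[1,[0.19,0.83,-0.059],[-0.001,-0.004,0.26]],[1,[0.197,0.869,-0.059],[-0.001,-0.004,0.269]]]'

```text
t: 17.53
tool_pos: [0.4732, 0.1414, 0.2453]
tool_rot: [-2.316, -1.451, -0.746]
contact_force: [0.7, 0.3, -2.4]
opening: 0.0211
grip_force: 78.8
```

Run:
```python
from h import *
t=g['p']+[.004,.005,0]
print(held_mass());deltas([(t+[0,0,.01],Rn.from_rotvec(g['r']))])
```

```text
[ 0.06847163 -0.54376701 -1.36257251]
[-0.013, -0.001, -0.324] [0.001, 0.004, -0.003]
```

jog_arm --deltas '[[1,[-0.005,0,-0.04],[0,0.002,-0.001]],[1,[-0.008,0,-0.1],[0,0.002,-0.002]],[1,[-0.013,0,-0.16],[0.001,0.004,-0.003]],[1,[-0.013,-0.001,-0.22],[0.001,0.004,-0.003]],[1,[-0.013,-0.001,-0.27],[0.001,0.004,-0.003]],[1,[-0.013,-0.001,-0.305],[0.001,0.004,-0.003]],[1,[-0.013,-0.001,-0.324],[0.001,0.004,-0.003]],[1,[-0.013,-0.001,-0.324],[0.001,0.004,-0.003]],[1,[-0.013,-0.001,-0.324],[0.001,0.004,-0.003]]]'

```text
t: 18.43
tool_pos: [0.4678, 0.1374, 0.1154]
tool_rot: [-2.329, -1.424, -0.74]
contact_force: [0.3, -1.0, -1.5]
opening: 0.0208
grip_force: 78.8
```

Run:
```python
from h import *
t=g['p']+[.004,.005,0]
print(held_mass());deltas([(t,Rn.from_rotvec(g['r']))])
```

```text
[ 0.04004637  0.11024355 -1.68731998]
[-0.002, 0.004, -0.027] [-0.001, 0.001, 0.001]
```

jog_arm --deltas '[[1,[-0.002,0.003,-0.008],[-0.001,0.001,0.001]],[1,[-0.002,0.004,-0.016],[-0.001,0.001,0.001]],[1,[-0.002,0.004,-0.022],[-0.001,0.001,0.001]],[1,[-0.002,0.004,-0.026],[-0.001,0.001,0.001]],[1,[-0.002,0.004,-0.026],[-0.001,0.001,0.001]],[1,[-0.002,0.004,-0.026],[-0.001,0.001,0.001]]]'

```text
t: 19.08
tool_pos: [0.4675, 0.1397, 0.1062]
tool_rot: [-2.326, -1.43, -0.736]
contact_force: [-3.2, -1.5, 5.8]
opening: 0.0207
grip_force: 79.9
```

Run:
```python
from h import *
t=g['p']+[.004,.005,0]
print(held_mass());deltas([(t,Rn.from_rotvec(g['r']))])
```

```text
[-3.1852929  -1.90622725  5.30084702]
[0.001, -0.002, 0.0] [-0.001, -0.001, -0.0]
```

jog_arm --deltas '[[0.3,[0,0,0],[0,0,0]],[0,[0,0,0],[0,0,0]],[-0.5,[0,0,0],[0,0,0]],[-1,[0,0,0],[0,0,0]],[-1,[0,0,0],[0,0,0]],[-1,[0,0,0],[0,0,0]],[-1,[0,0,0],[0,0,0]],[-1,[-0.01,-0.02,0.032],[0,0,0]],[-1,[-0.03,-0.058,0.094],[0,0,0]],[-1,[-0.05,-0.1,0.16],[0,0,0]],[-1,[-0.078,-0.153,0.246],[0,0,0]],[-1,[-0.078,-0.153,0.246],[0,0,0]]]'

```text
t: 20.23
tool_pos: [0.4384, 0.0753, 0.2108]
tool_rot: [-2.333, -1.434, -0.747]
contact_force: [0.1, 0.9, 0.9]
opening: 0.0852
grip_force: 0.0
```

Run:
```python
from h import *
o=ctrl.get_obs();print(o['contact_force'],o['opening'],o['tool_pos'])
im=ctrl.get_image('wrist');w1=cv2.cvtColor(im,cv2.COLOR_RGB2GRAY)
# black handle blob in the wrist view, against the prediction for an upright scoop at the set-down pose
A=np.array([.499,.2025,.055]);S=Rn.from_euler('z',63,degrees=True)
P=lambda q:proj('wrist',A+S.apply(q)).round(1)
print('pred handle end',P([-.101,0,.090]),'low',P([-.046,0,.012]),'grip',P([-.082,0,.063]))
n,l,st,ce=cv2.connectedComponentsWithStats((w1<45).astype(np.uint8))
print([(st[i].tolist(),ce[i].round(1).tolist()) for i in range(1,n) if 200<st[i,4]<8000])
```

```text
[0.1399238  0.90563298 0.93879869] 0.08521140553135305 [0.43836205 0.07529364 0.21081602]
pred handle end [274.2 227.3] low [274.4 190.7] grip [274.3 211.7]
[([321, 0, 90, 21, 852], [359.8, 7.5]), ([341, 8, 73, 45, 904], [377.5, 30.2]), ([0, 111, 15, 28, 219], [4.7, 125.1]), ([0, 111, 69, 101, 724], [29.7, 173.7]), ([257, 185, 33, 46, 905], [274.5, 207.8])]
```

Run:
```python
from h import *
im=ctrl.get_image('top')[160:260,310:410,::-1];im=(255*(im/255.)**.55).astype(np.uint8);im=cv2.resize(im,None,fx=4,fy=4,interpolation=cv2.INTER_CUBIC)
for a in(im,cv2.imread('pics/p2.png')[:,:400]):
    c=cv2.HoughCircles(cv2.cvtColor(a,cv2.COLOR_BGR2GRAY),cv2.HOUGH_GRADIENT,1,200,param1=80,param2=20,minRadius=80,maxRadius=96);print(c)
    print(a[225:255,225:255].mean((0,1)),a[225:255,225:255].std())
```

```text
[[[251.5 215.5  85.5]]]
[145.71111111 151.57888889 152.13222222] 18.83170938772285
[[[257.5 219.5  89.9]]]
[152.90777778 158.86555556 159.64      ] 23.895085087900913
```

Run:
```python
from h import *
im=ctrl.get_image('top')[160:260,310:410,::-1];im=(255*(im/255.)**.55).astype(np.uint8);im=cv2.resize(im,None,fx=4,fy=4,interpolation=cv2.INTER_CUBIC)
o=cv2.imread('pics/p2.png')[:,:400]
for n,(x,y,w,h) in dict(pin=(200,345,50,35),rim=(160,120,195,195),rod=(235,50,60,45),toprim=(200,115,110,40),rightrim=(310,170,50,90)).items():
    r=cv2.matchTemplate(im,o[y:y+h,x:x+w],cv2.TM_CCOEFF_NORMED);m=cv2.minMaxLoc(r);print(n,m[1],m[3][0]-x,m[3][1]-y)
```

```text
pin 0.9869696497917175 0 0
rim 0.9818253517150879 0 0
rod 0.9972142577171326 0 0
toprim 0.9963825941085815 0 0
rightrim 0.9937174320220947 0 0
```

The funnel, pin and rod are exactly where they were, so I'm handing the job in.

```bash
python3 -c "
from station import ctrl
print(ctrl.finish_job())"
```

```text
the job is handed in; nothing more can be done
None
```

I handed the job in after about 20 s of robot time. The funnel is home against its stop. The scoop was seen empty after the pour, with a clear funnel and no balls on the table, but I couldn't see the six balls inside the jar itself. The scoop is back upright on the pan and released. The rack, bottle and dish weren't touched on purpose, but I didn't re-measure them.

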